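Clamp a bonded screen in the bench screw press with its folding crank handle

ROBOT

A 7-joint arm with a two-finger parallel gripper is mounted at the origin on a cart in front of the work surface, level with it; the furniture and walls round the work are solid. World frame = base frame: x ahead of the robot, y to its left, z up, the work surface at z = 0. Lengths are in mm, angles in rad, forces in N, time in s.
With the tool pointing down it reaches from about 400 to 850 mm from the base axis. Payload 4.4 kg.
Tool frame: the origin (TCP) lies midway between the tips of the shut fingers; the grasp point (between the pads) lies 19 mm behind it (r.pinch_z is the distance from the TCP to the grasp point, in mm); z points along the fingers, y is the direction in which the jaws open and shut (so a half turn about z gives the same grasp; the last joint's range is limited). The gripper opens to 94 mm and grips with 3 to 60 N. Pads are 16 mm wide; open, the fingers measure 119 mm over their backs; the gripper's body (75 mm by 177 mm) begins 78 mm behind the grasp point.
Start: joints at [-0.066, 0.628, 0.038, 1.517, -0.027, 0.996, -0.02], TCP at [650.014, 0.028, 205.478] pointing down, gripper open.
Joint ranges: [-3.06, 3.06], [-0.37, 2.12], [-1.25, 1.32], [0.18, 2.47], [-1.1, 4.24], [0.23, 1.98], [-2.94, 2.94]. Speed limits (rad/s): [2.57, 2.57, 3.14, 3.14, 3.14, 3.14, 3.14].

INTERFACE

Orientations are given as a rotation vector (axis times angle).
In Python, from station import r gives the robot as it stands. The module is installed in compiled form; this text tells all that it offers.
- The arm moves only by the tool send_rows, never from a script. Its argument "commands" is a list of rows, each an object with "jaw": the finger opening in cm, from 0 to 9.4; "translation": the shift along the tool's x, y, z in cm, a list of three; "yaw": the turn about the tool's z in rad. In form: [{"jaw": jaw, "translation": [x, y, z], "yaw": yaw}, ...]. A call has 1 to 12 rows; each row shifts and turns the pose as measured when the row begins, along the tool's axes as they then stand; what a row does not reach is not made up. A row lasts 1/12 s, in which the tool goes at most 41.7 mm and 7.16 degrees, less where a joint would pass 70% of its speed; a pose out of reach is approached as far as the arm can. A call is refused whole if a number of a shift passes 4.17 or a number of a turn 0.125, either way. A call with a gripper value outside its range is refused whole. The fingers move at their own pace and stop on an object; "grip_force" is the grip in N (left out, the last holds). Time passes only in rows, so rows that do not move let the fingers close. It gives the time, the measured TCP pose, the force and the opening at its end, in the units of the state.
- r.sense(): the state, without advancing time (a new reading comes with each control period).
- r.read_camera(name): name is "scene" or "side" or "wrist"; returns the picture (400x640x3 uint8, red, green, blue); there is no depth.
- r.camera_info(name): a dict with "camera_matrix" (3x3 intrinsics, pixels), "k1" (the pictures are not rectified: a ray, as slopes to the right and down, at radius r is drawn at 1 + k1 r^2 times it, then the intrinsics apply), "rvec" (rotation vector, rad) and "tvec" (3), from world to camera coordinates, as OpenCV has them; the wrist camera has in their place "tool_from_camera" (4x4, takes a point from camera to tool coordinates, whose origin is the TCP and whose axes are the flange's). Camera axes: x right, y down, z forward; pixel columns grow to the right and rows downward; lengths in mm; the calibration is good to about 2 mm. A picture is of the moment at which its call begins: read the wrist's pose just before it. camera_info takes no time and is no camera call.
- r.job_done(): hands the job in, once; it reports no verdict.
The state is a dict: "t": time; "joint_pos": joint angles; "qvel": joint speeds; "joint_efforts": joint torques, N m; "eef_pos": TCP position; "orientation": TCP orientation; "contact_force": force on the tool from outside, world axes, zero at the start; "moment": the same for the moment, N m; "gripper_width": finger opening in mm.
Only numpy, scipy, OpenCV 4.12 (cv2) and the standard library are available. Lean on these libraries where they do the work, as an engineer would, in place of code of your own. Each camera call takes 0.05 s, during which the arm holds its last target. There are 200 camera calls.

TASK

The screen of the digital camera back standing in the blue screw press has just been bonded and must cure under pressure. Swing the folded crank handle on the handwheel up until it stands, crank the wheel clockwise until the foot bears on the screen with about 100 newtons (less than 60 does not hold the bond, more than 150 cracks the glass), then fold the handle down flat over the wheel again so that nobody catches it, and leave the press clamped. Do not shift the camera back or disturb the other things on the bench.

Things in the scene. Friction and masses are not known exactly. Their poses are not given: they have to be found in the camera images.
- press: Bench screw press, heavy, fixed where it stands: blue cast base 120 x 196 mm, two steel columns 152 mm apart along its y, blue crosshead 114 to 146 mm above the bench, aluminium handwheel on top. Origin: centre of the base's underside, z up; spindle and wheel axis rise through it. The wheel is a captive nut: clockwise seen from above lowers the foot 16 mm a turn; the wheel keeps its height.
- press_wheel_centre (a point): Point on the wheel's axis level with the top of its rim, 172 mm above the bench. Rim 118 mm across, 12 mm thick; spokes and hub lie lower. It stays where it is left: its friction is 0.42 N m (a 9 N pull at the handle while turning, often less at rest). Once the foot bears, each 100 N of clamping adds 0.255 N m (5.7 N): turning against 100 N takes about 15 N along the handle's path, 150 N 18 N.
- handle_pivot (a point): Hinge pin of the folding handle, in a steel clevis (22 mm wide) on the wheel's rim: 45 mm from the wheel's axis, 14 mm above the top of the rim; it goes round with the wheel. The pin lies along the wheel's tangent. Once the foot bears, clamping force rises by roughly 6 to 10 N per mm that the handle travels.
- handle_mid (a point): Point on the handle's centre line, 38 mm from the pin. The handle is a round black grip, 16 mm in diameter, that spins freely about its own centre line; it reaches from 12 to 60 mm from the pin. Folded, it lies level from the pin inward over the hub, its centre line 14 mm above the rim's top, nothing beside it; standing, it points straight up from the pin.
- press_handle (a joint): Fold angle of the handle about its hinge pin: 0 folded flat over the wheel (stop), 1.571 standing straight up (stop). It swings up and outward in the vertical plane through pin and wheel axis, and stays where it is left by a friction of 0.07 N m.
- press_foot: Round foot of the press, 44 mm in diameter, black rubber face, on the spindle's lower end; it does not turn. Origin: centre of its underside. It hangs in its socket with up to 4 mm of worn play, which differs each time and cannot be seen: it may rest on the screen and be pushed up into the socket by that much (2.5 N) before it really bears.
- camera_back: The work: black digital camera back, 68 x 110 mm in plan and 58 mm high, 0.45 kg, lying loose on the press's table (20 mm above the bench) under the foot with its screen up. The origin is the centre of its underside, so the screen is 58 mm above it.
- solvent_bottle: Bystander: pink solvent dispenser with a white pump top, 80 mm in diameter and 89 mm tall, loose; origin at the centre of its underside.
- driver_orange: Bystander: small screwdriver with an orange handle, 110 mm long, lying loose; origin under its middle.
- black_cap: Bystander: round black lens cap, 53 mm in diameter, 8 mm high, lying loose; origin at the centre of its underside.
Mind the look-alikes: they are no part of the job. Leave any red look-alike of the camera_back alone.

How it is judged:
By the outcome, as a careful person would: the job done as asked, in the order asked, and still so for the second after the job is handed in, with the robot touching nothing.
It also fails if it takes over 72 s, if anything falls off the work surface, if the arm or the gripper's body presses on something with over 40 N, if the wrist force passes 120 N, or if a joint passes its speed limit or range.

## Working session

There is one attempt and no reset: what is moved stays moved. The work goes in short steps, Python scripts to look and compute and a tool call to move; the robot and the scene stay as the last step left them, time stands still between calls to the robot, and variables do not carry over. Pictures are saved under pics/ and viewed, on a budget of 10 in all, crops included, one or two more only if the job needs it, and the job is handed in when it is done.

Besides the shell and the picture viewer there is one more tool, called by a JSON object that holds its "name" and its "arguments". send_rows: Moves the arm, as the interface text tells. Its arguments: {"type":"object","properties":{"commands":{"type":"array"},"grip_force":{"type":"number"}},"required":["commands"]}

```bash
mkdir -p pics; cat > h.py <<'E'
import numpy as np, cv2
from scipy.spatial.transform import Rotation as R
from station import r
def cam(name,s=None):
    i=r.camera_info(name); K=np.array(i["camera_matrix"],float); k1=i["k1"]
    if name=="wrist":
        s=s or r.sense(); T=np.eye(4); T[:3,:3]=R.from_rotvec(s["orientation"]).as_matrix(); T[:3,3]=s["eef_pos"]
        W=T@np.array(i["tool_from_camera"],float); return K,k1,W[:3,:3],W[:3,3]
    Rc=R.from_rotvec(np.ravel(i["rvec"])).as_matrix(); t=np.ravel(i["tvec"])
    return K,k1,Rc.T,-Rc.T@t
def ray(name,uv,s=None):
    K,k1,A,o=cam(name,s)
    p=cv2.undistortPoints(np.array([[uv]],float),K,np.array([k1,0,0,0.]))[0,0]
    d=A@np.array([p[0],p[1],1]); return o,d/np.linalg.norm(d)
def onplane(name,uv,z,s=None):
    o,d=ray(name,uv,s); return o+d*(z-o[2])/d[2]
def proj(name,P,s=None):
    K,k1,A,o=cam(name,s); q=A.T@(np.array(P,float)-o)
    return cv2.projectPoints(q[None],np.zeros(3),np.zeros(3),K,np.array([k1,0,0,0.]))[0].ravel()
def tri(a,b):
    (o1,d1),(o2,d2)=a,b
    M=np.stack([d1,-d2],1); t=np.linalg.lstsq(M,o2-o1,rcond=None)[0]
    p,q=o1+t[0]*d1,o2+t[1]*d2; return (p+q)/2,np.linalg.norm(p-q)
def shot(name): return cv2.cvtColor(r.read_camera(name),cv2.COLOR_RGB2BGR)
E
python3 - <<'E'
from h import *
s=r.sense(); print({k:np.round(v,3) for k,v in s.items()})
a=shot("scene");b=shot("side");c=shot("wrist")
for n,i in zip(("scene","side","wrist"),(a,b,c)): cv2.imwrite(f"pics/{n}0.png",i)
for n in("scene","side","wrist"): print(n,np.round(cam(n)[3]),np.round(cam(n)[2][:,2],2), r.camera_info(n)["camera_matrix"][0])
print(r.pinch_z)
E
```

```text
{'t': np.float64(0.0), 'joint_pos': array([-0.066,  0.629,  0.038,  1.518, -0.027,  0.996, -0.02 ]), 'qvel': array([-0.001,  0.001,  0.001, -0.003, -0.002,  0.   , -0.001]), 'joint_efforts': array([ 0.0000e+00, -5.4973e+01,  1.1440e+00, -1.8663e+01, -5.2000e-02,
        2.4000e-02,  0.0000e+00]), 'eef_pos': array([6.49329e+02, 3.50000e-02, 2.04572e+02]), 'orientation': array([-2.220e+00, -2.221e+00,  2.000e-03]), 'contact_force': array([-1.335,  0.885,  1.002]), 'moment': array([-0.017,  0.044, -0.001]), 'gripper_width': np.float64(94.025)}
scene [  -3.  940. 1276.] [ 0.32 -0.6  -0.73] [511.05627246   0.         322.07527631]
side [362. 914. 523.] [ 0.16 -0.91 -0.39] [365.16859728   0.         321.39671646]
wrist [650.  68. 384.] [-0.   -0.24 -0.97] [344.22203279   0.         317.08219891]
18.8
```

View pics/scene0.png

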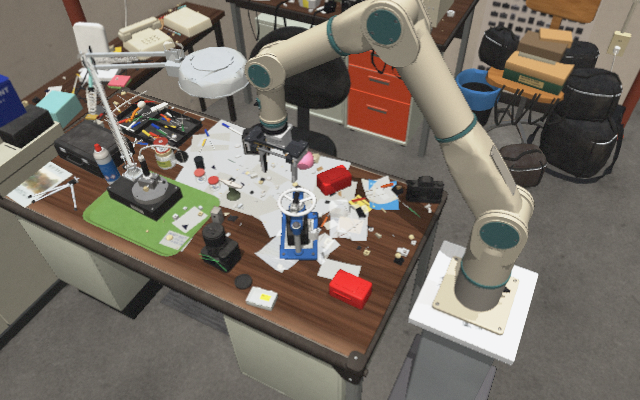

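View pics/side0.png

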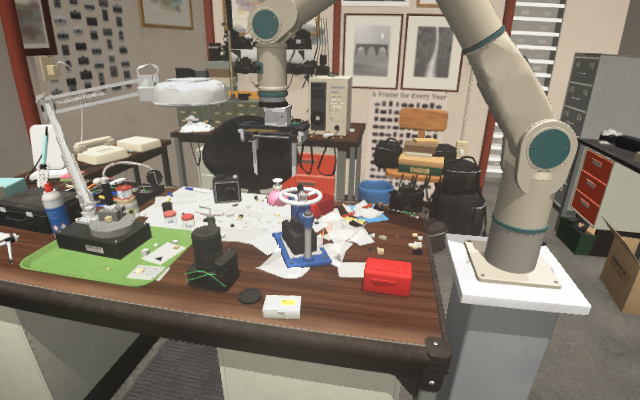

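The press is at about (298,230) in scene and (302,230) in side, with its white wheel at (298,203) and (300,195). The red boxes (335,180) and (350,288) are look-alikes. The black camera (218,248) is a bystander. The only blue press is the one at (298,230). Next I'll triangulate the wheel and crop it closely.

```bash
python3 - <<'E'
from h import *
a=cv2.imread("pics/scene0.png");b=cv2.imread("pics/side0.png")
p,e=tri(ray("scene",(298,203)),ray("side",(300,196)));print(p,e)
print(onplane("scene",(298,203),172),onplane("side",(300,196),172))
for uv in((208,70),(232,80),(180,80)): print("lamp?",uv)
print("lamp",tri(ray("scene",(215,72)),ray("side",(190,93))))
ca=cv2.resize(a[180:275,255:345],(540,570),interpolation=cv2.INTER_CUBIC)[:, :400]
A=cv2.resize(a[182:262,265:331],(396,480),interpolation=cv2.INTER_CUBIC)
B=cv2.resize(b[182:262,267:333],(396,480),interpolation=cv2.INTER_CUBIC)
cv2.imwrite("pics/crop1.png",np.hstack([A,B]))
E
```

```text
[567.0553176   38.58644393 160.66748468] 8.033670734049164
[556.80671649  48.95682043 172.        ] [565.1135453   62.11224424 172.        ]
lamp? (208, 70)
lamp? (232, 80)
lamp? (180, 80)
lamp (array([ 959.26224294, -150.96510217,  396.24777326]), np.float64(6.780281551668892))
```

View pics/crop1.png

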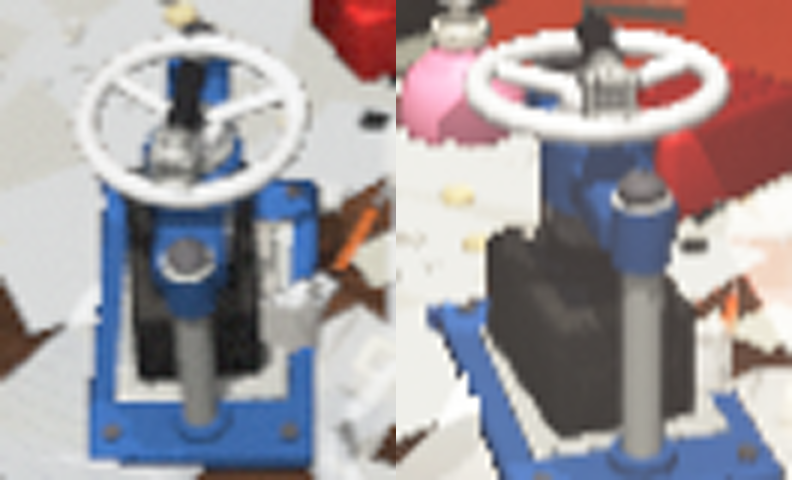

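View pics/wrist0.png

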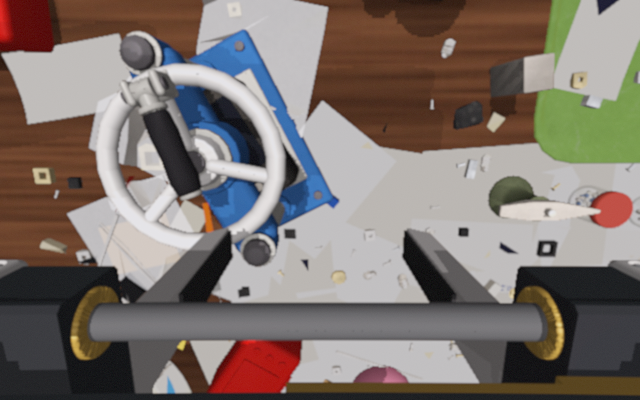

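The wrist view shows the wheel rim centred near (191,156), the clevis at about (150,92), and the folded black handle running inward to about (187,192). The press is turned relative to the world axes. I'll locate these now.

```bash
python3 - <<'E'
from h import *
s=r.sense()
im=cv2.imread("pics/wrist0.png")
# rim white mask -> ellipse of outer rim
for uv in ((97,156),(285,156),(191,62),(191,250),(191,156)): print(uv,np.round(onplane("wrist",uv,168,s),1))
E1=onplane("wrist",(97,156),168,s);E2=onplane("wrist",(285,156),168,s);E3=onplane("wrist",(191,62),168,s);E4=onplane("wrist",(191,250),168,s)
c=np.array([(E1[0]+E2[0])/2,(E3[1]+E4[1])/2]);print("centre",c)
for n,uv in(("pin",(147,90)),("handle end",(187,192)),("grip start",(152,112))):
    p=onplane("wrist",uv,186,s);d=p[:2]-c;print(n,np.round(p,1),np.hypot(*d),np.degrees(np.arctan2(d[1],d[0])))
for uv in((139,50),(258,249)): print("col",onplane("wrist",uv,150,s))
print(np.round(R.from_rotvec(s["orientation"]).as_matrix(),3))
print(np.round(r.camera_info("wrist")["tool_from_camera"],3))
E
```

```text
(97, 156) [513.   44.6 168. ]
(285, 156) [629.6  44.7 168. ]
(191, 62) [576.   99.4 168. ]
(191, 250) [565.6 -17.9 168. ]
(191, 156) [571.   44.7 168. ]
centre [571.30313027  40.78739049]
pin [557.   82.5 186. ] 44.086716914788326 108.99426465941181
handle end [573.4  25.6 186. ] 15.363614520274993 -82.12678879707015
grip start [558.3  70.9 186. ] 32.79569053868397 113.38737461897031
col [537.99970753 108.89275088 150.        ]
col [606.87630681 -24.37329676 150.        ]
[[ 0.     1.    -0.001]
 [ 1.    -0.     0.   ]
 [ 0.    -0.001 -1.   ]]
[[-1.00000e-03 -9.72000e-01 -2.36000e-01  6.82390e+01]
 [ 1.00000e+00 -1.00000e-03 -0.00000e+00  2.09000e-01]
 [-0.00000e+00 -2.36000e-01  9.72000e-01 -1.78999e+02]
 [ 0.00000e+00  0.00000e+00  0.00000e+00  1.00000e+00]]
```

Nothing stands close around the wheel's top. I take the axis as about (571.5,41.5) and the handle's radial direction as about 109°. I'll hover over the handle with the jaws across it.

{"name": "send_rows", "arguments": {"commands": [{"jaw":6,"translation":[1.5,-2.7,-0.5],"yaw":0},{"jaw":6,"translation":[1.5,-2.7,0],"yaw":0},{"jaw":6,"translation":[1.4,-2.5,0],"yaw":0},{"jaw":6,"translation":[0,0,0],"yaw":-0.113},{"jaw":6,"translation":[0,0,0],"yaw":-0.113},{"jaw":6,"translation":[0,0,0],"yaw":-0.113},{"jaw":6,"translation":[0,0,0],"yaw":0}], "grip_force": 10}}

```text
t: 0.73
eef_pos: [564.1, 45.6, 206.8]
orientation: [-1.793, -2.574, 0.009]
contact_force: [0.5, -0.4, -0.6]
gripper_width: 60.1
```

```bash
python3 - <<'E'
from h import *
s=r.sense(); c=shot("wrist"); cv2.imwrite("pics/w1.png",c)
print(np.round(s["eef_pos"],1),R.from_rotvec(s["orientation"]).as_matrix().round(3).tolist(),s["contact_force"],s["gripper_width"])
u=np.array([np.cos(np.radians(109.5)),np.sin(np.radians(109.5))]);C=np.array([571.5,41.5])
for d in(0,42,60):
    q=proj("wrist",[*(C+(45-d)*u),186],s);print(d,q)
E
```

```text
[564.1  45.6 206.8] [[-0.347, 0.938, -0.007], [0.938, 0.347, -0.002], [0.001, -0.008, -1.0]] [ 0.50078222 -0.42577479 -0.62333771] 60.07768195576166
0 [327.31607314 169.24941221]
42 [325.9528872 237.3217611]
60 [325.41032793 264.612478  ]
```

View pics/w1.png

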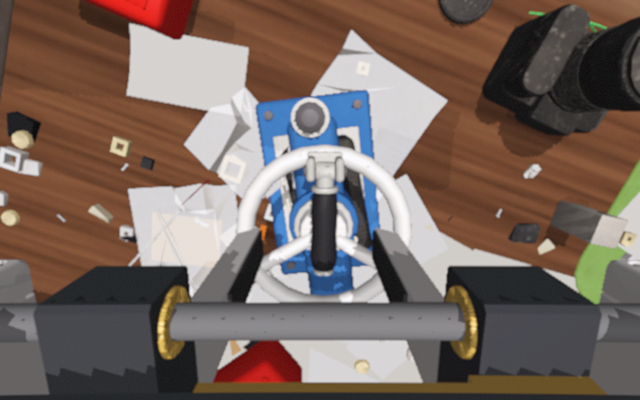

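The handle lies from (324,192) to (324,270), parallel to tool x, within about 1.5 mm of prediction. Refined axis: about (570,42), pin about (555,84). Next I'll descend and grip lightly.

{"name": "send_rows", "arguments": {"commands": [{"jaw":6,"translation":[-0.25,0.43,0],"yaw":0},{"jaw":6,"translation":[0,0,1.4],"yaw":0},{"jaw":6,"translation":[0,0,1.4],"yaw":0},{"jaw":3,"translation":[0,0,0],"yaw":0},{"jaw":1,"translation":[0,0,0],"yaw":0},{"jaw":1,"translation":[0,0,0],"yaw":0},{"jaw":1,"translation":[0,0,0],"yaw":0},{"jaw":1,"translation":[0,0,0],"yaw":0}], "grip_force": 12}}

```text
t: 1.45
eef_pos: [573.1, 43.1, 179.2]
orientation: [-1.825, -2.556, 0.006]
contact_force: [-0.6, 0.1, 0.2]
gripper_width: 30.0
```

{"name": "send_rows", "arguments": {"commands": [{"jaw":3,"translation":[0.05,-0.4,0],"yaw":0},{"jaw":1,"translation":[0,0,0],"yaw":0},{"jaw":1,"translation":[0,0,0],"yaw":0},{"jaw":1,"translation":[0,0,0],"yaw":0},{"jaw":1,"translation":[0,0,0],"yaw":0}], "grip_force": 12}}

```text
t: 1.87
eef_pos: [569.4, 42.2, 180.7]
orientation: [1.826, 2.556, -0.004]
contact_force: [-0.1, -0.5, -2.4]
gripper_width: 15.5
```

```bash
python3 - <<'E'
from h import *
s=r.sense(); A=R.from_rotvec(s["orientation"]).as_matrix()
print(np.round(s["eef_pos"],1),A.round(3).tolist(),np.round(s["contact_force"],1),np.round(s["moment"],2),s["gripper_width"])
# arc rows in tool frame, pure x-z: handle d=42, from fold 0 to 90, per 9 deg; tool x=outward
d=42;th=np.radians(np.arange(0,91,9))
print(np.round(np.c_[np.diff(-d*np.cos(th)),-np.diff(d*np.sin(th))]/10,2).tolist())
E
```

```text
[569.4  42.2 180.7] [[-0.324, 0.946, -0.001], [0.946, 0.324, -0.002], [-0.002, -0.002, -1.0]] [-0.1 -0.5 -2.4] [ 0.02 -0.19  0.  ] 15.540722662796338
[[0.05, -0.66], [0.15, -0.64], [0.25, -0.61], [0.34, -0.56], [0.43, -0.5], [0.5, -0.43], [0.56, -0.34], [0.61, -0.25], [0.64, -0.15], [0.66, -0.05]]
```

Gripped: the opening is 15.5 mm. I'll lift the handle along its arc.

{"name": "send_rows", "arguments": {"commands": [{"jaw":1,"translation":[0.05,0,-0.69],"yaw":0},{"jaw":1,"translation":[0.16,0,-0.67],"yaw":0},{"jaw":1,"translation":[0.26,0,-0.64],"yaw":0},{"jaw":1,"translation":[0.36,0,-0.59],"yaw":0},{"jaw":1,"translation":[0.45,0,-0.52],"yaw":0},{"jaw":1,"translation":[0,0,0],"yaw":0}]}}

```text
t: 2.37
eef_pos: [564.7, 55.6, 214.1]
orientation: [-1.826, -2.556, 0.005]
contact_force: [-0.0, 1.5, -1.9]
gripper_width: 15.3
```

{"name": "send_rows", "arguments": {"commands": [{"jaw":1,"translation":[0.52,0,-0.42],"yaw":0},{"jaw":1,"translation":[0.58,0,-0.34],"yaw":0},{"jaw":1,"translation":[0.62,0,-0.24],"yaw":0},{"jaw":1,"translation":[0.66,0,-0.15],"yaw":0},{"jaw":1,"translation":[0.68,0,-0.03],"yaw":0},{"jaw":1,"translation":[0,0,0],"yaw":0}]}}

```text
t: 2.87
eef_pos: [554.0, 86.3, 228.4]
orientation: [1.826, 2.554, -0.006]
contact_force: [-0.7, 1.7, -0.3]
gripper_width: 10.4
```

```bash
python3 - <<'E'
from h import *
s=r.sense(); print(np.round(s["eef_pos"],1),np.round(s["contact_force"],1))
a=shot("scene");b=shot("side");w=shot("wrist")
A=cv2.resize(a[165:265,255:341],(396,460),interpolation=cv2.INTER_CUBIC)
B=cv2.resize(b[160:260,257:343],(396,460),interpolation=cv2.INTER_CUBIC)
cv2.imwrite("pics/crop2.png",np.hstack([A,B])); cv2.imwrite("pics/w2.png",w)
E
```

```text
[554.   86.3 228.4] [-0.7  1.7 -0.3]
```

View pics/crop2.png

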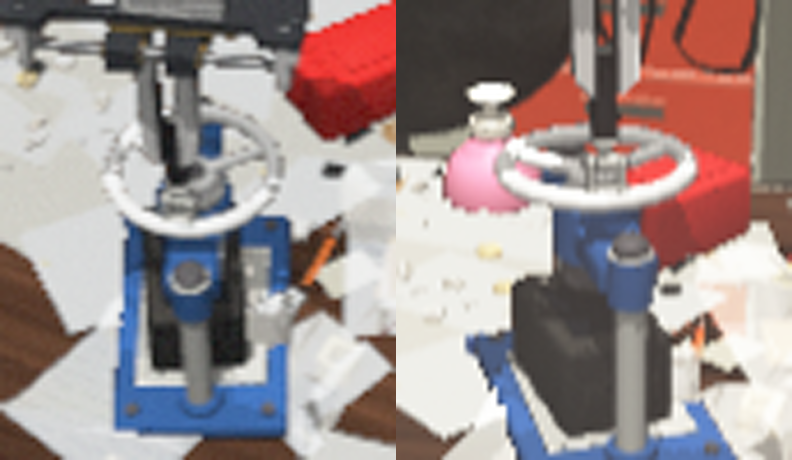

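The opening fell to 10.4 mm and the crop shows the grip leaning inward at about 70° with the pads sliding off its outer side. I'll open, step back inward about 13 mm, and regrip more firmly.

{"name": "send_rows", "arguments": {"commands": [{"jaw":3.5,"translation":[0,0,0],"yaw":0},{"jaw":3.5,"translation":[0,0,0],"yaw":0},{"jaw":3.5,"translation":[-0.7,0,0],"yaw":0},{"jaw":3.5,"translation":[-0.6,0,0],"yaw":0},{"jaw":3.5,"translation":[0,0,0],"yaw":0},{"jaw":1,"translation":[0,0,0],"yaw":0},{"jaw":1,"translation":[0,0,0],"yaw":0},{"jaw":1,"translation":[0,0,0],"yaw":0},{"jaw":1,"translation":[0,0,0],"yaw":0}], "grip_force": 35}}

```text
t: 3.77
eef_pos: [560.1, 68.4, 228.0]
orientation: [1.831, 2.548, -0.008]
contact_force: [-0.9, -0.7, -0.0]
gripper_width: 15.1
```

```bash
python3 - <<'E'
from h import *
s=r.sense(); print(np.round(s["eef_pos"],1),np.round(s["contact_force"],1),s["gripper_width"])
cv2.imwrite("pics/w3.png",shot("wrist")[120:400,180:480])
E
```

```text
[560.1  68.4 228. ] [-0.9 -0.7 -0. ] 15.063636918633385
```

View pics/w3.png

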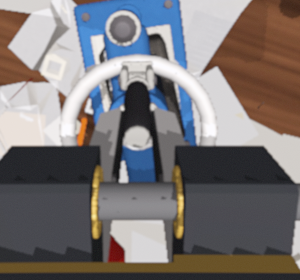

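```bash
python3 - <<'E'
from h import *
s=r.sense(); u=np.array([-.33,.944]);P=np.array([555.3,84])
for a in (30,40,50,60,70,80,90):
    q=np.radians(a);X=lambda d:[*(P-d*np.cos(q)*u),186+d*np.sin(q)]
    print(a,proj("wrist",X(60),s).round(),proj("wrist",X(12),s).round())
E
```

```text
30 [318. 292.] [318. 215.]
40 [318. 290.] [318. 214.]
50 [318. 285.] [318. 213.]
60 [318. 275.] [318. 211.]
70 [318. 262.] [318. 208.]
80 [318. 246.] [317. 205.]
90 [317. 226.] [317. 202.]
```

The grip is at about 72° and held at 15.1 mm. I'll finish the swing.

{"name": "send_rows", "arguments": {"commands": [{"jaw":1,"translation":[0.35,0,-0.1],"yaw":0},{"jaw":1,"translation":[0.35,0,-0.07],"yaw":0},{"jaw":1,"translation":[0.35,0,-0.05],"yaw":0},{"jaw":1,"translation":[0.35,0,-0.02],"yaw":0},{"jaw":1,"translation":[0.2,0,0],"yaw":0},{"jaw":1,"translation":[0,0,0],"yaw":0}], "grip_force": 30}}

```text
t: 4.32
eef_pos: [556.6, 78.0, 229.6]
orientation: [1.83, 2.538, -0.017]
contact_force: [1.6, -3.4, -2.6]
gripper_width: 15.5
```

```bash
python3 - <<'E'
from h import *
s=r.sense(); u=np.array([-.33,.944]);P=np.array([555.3,84])
print(np.round(s["eef_pos"],1),(s["eef_pos"][:2]-P)@u,np.round(s["contact_force"],1),s["gripper_width"])
cv2.imwrite("pics/w4.png",shot("wrist")[120:400,180:480])
for a in (70,80,85,90):
    q=np.radians(a);X=lambda d:[*(P-d*np.cos(q)*u),186+d*np.sin(q)]
    print(a,proj("wrist",X(60),s).round()-[180,120])
E
```

```text
[556.6  78.  229.6] -6.0646872116030535 [ 1.6 -3.4 -2.6] 15.519544284325377
70 [138. 159.]
80 [138. 143.]
85 [138. 135.]
90 [138. 125.]
```

View pics/w4.png

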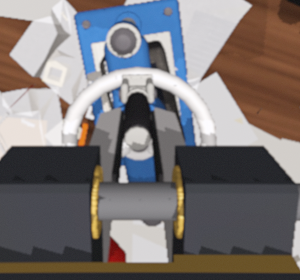

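The tip is at (137,137), which gives about 84°. I'll push on to the stop.

{"name": "send_rows", "arguments": {"commands": [{"jaw":1,"translation":[0.35,0,0],"yaw":0},{"jaw":1,"translation":[0.35,0,0],"yaw":0},{"jaw":1,"translation":[0.35,0,0],"yaw":0},{"jaw":1,"translation":[0.2,0,0],"yaw":0}]}}

```text
t: 4.7
eef_pos: [554.6, 83.7, 229.8]
orientation: [1.83, 2.529, -0.024]
contact_force: [3.3, -7.1, -3.2]
gripper_width: 15.1
```

```bash
python3 - <<'E'
from h import *
s=r.sense(); u=np.array([-.33,.944]);P=np.array([555.3,84])
print((s["eef_pos"][:2]-P)@u,np.round(s["contact_force"],1),np.round(s["moment"],2),s["gripper_width"])
C=np.array([570,42.]); print(s["eef_pos"],s["eef_pos"][:2]-C, np.hypot(*(s["eef_pos"][:2]-C)),np.degrees(np.arctan2(*(s["eef_pos"][:2]-C)[::-1])))
E
```

```text
-0.0333849986502771 [ 3.3 -7.1 -3.2] [-1.79 -0.91  0.05] 15.07879470784658
[554.59644499  83.7186884  229.81981001] [-15.40355501  41.7186884 ] 44.471546730661565 110.26537307378302
```

The handle is standing at its stop: it resists with about 8 N and the TCP is over the pin. I'll write a helper that gives arc rows from the measured pose.

```bash
cat > arc.py <<'E'
from h import *
import sys
C=np.array([570,42.]);Rr=44.6
def rep(n,step,gain=1.0,yaw=0.0):
    s=r.sense();A=R.from_rotvec(s["orientation"]).as_matrix();p=s["eef_pos"][:2]-C
    f=np.degrees(np.arctan2(p[1],p[0]));y=np.degrees(np.arctan2(A[1,1],A[0,1]))
    F=s["contact_force"];t=np.array([np.sin(np.radians(f)),-np.cos(np.radians(f))])
    print("t%.2f phi %.1f rad %.1f z %.1f toolY %.1f Ftan %.1f Frad %.1f w %.1f j7 %.2f tilt %.3f"%(s["t"],f,np.hypot(*p),s["eef_pos"][2],y,-F[:2]@t,F[:2]@p/np.hypot(*p),s["gripper_width"],s["joint_pos"][6],A[2,1]), "Mz",round(float(s["moment"][2]),2))
    out=[];q=p
    for i in range(1,n+1):
        a=np.radians(f-step*i);g=Rr*np.array([np.cos(a),np.sin(a)])
        d=(g-q)*gain;q=g;yy=np.radians(y)-yaw*(i-1)
        ty=np.array([np.cos(yy),np.sin(yy)]);tx=np.array([-ty[1],ty[0]])
        out.append([round(float(d@tx)/10,2),round(float(d@ty)/10,2)])
    print(out)
if __name__=="__main__": rep(int(sys.argv[1]),*map(float,sys.argv[2:]))
E
python3 arc.py 6 8
```

```text
t4.70 phi 110.3 rad 44.5 z 229.8 toolY 18.2 Ftan -0.6 Frad -7.8 w 15.1 j7 0.06 tilt -0.001 Mz 0.05
[[-0.01, 0.62], [-0.11, 0.61], [-0.19, 0.59], [-0.27, 0.56], [-0.35, 0.52], [-0.42, 0.46]]
```

{"name": "send_rows", "arguments": {"commands": [{"jaw":1,"translation":[-0.01,0.62,0],"yaw":0},{"jaw":1,"translation":[-0.11,0.61,0],"yaw":0},{"jaw":1,"translation":[-0.19,0.59,0],"yaw":0},{"jaw":1,"translation":[-0.27,0.56,0],"yaw":0},{"jaw":1,"translation":[-0.35,0.52,0],"yaw":0},{"jaw":1,"translation":[-0.42,0.46,0],"yaw":0}], "grip_force": 40}}

```text
t: 5.2
eef_pos: [564.0, 84.5, 229.7]
orientation: [-1.825, -2.526, 0.075]
contact_force: [-9.2, -0.1, 6.7]
gripper_width: 15.2
```

```bash
python3 arc.py 10 8
```

```text
t5.20 phi 98.1 rad 42.9 z 229.7 toolY 18.3 Ftan 9.1 Frad 1.2 w 15.2 j7 0.08 tilt -0.053 Mz -0.07
[[0.02, 0.63], [-0.23, 0.58], [-0.31, 0.54], [-0.38, 0.49], [-0.45, 0.43], [-0.5, 0.36], [-0.55, 0.29], [-0.59, 0.21], [-0.61, 0.13], [-0.62, 0.04]]
```

Under load the arm gives about 4 mm per row, and the row is not made up. I'll add that as a lead along the tangent.

```bash
sed -i 's/d=(g-q)\*gain;q=g;/d=(g-q)+lead*np.array([np.sin(a),-np.cos(a)]);q=g;/; s/gain=1.0/lead=4.0/' arc.py; python3 arc.py 6 12
```

```text
t5.20 phi 98.1 rad 42.9 z 229.7 toolY 18.3 Ftan 9.1 Frad 1.2 w 15.2 j7 0.08 tilt -0.053 Mz -0.07
[[-0.24, 1.3], [-0.67, 1.15], [-0.89, 0.99], [-1.08, 0.78], [-1.22, 0.54], [-1.3, 0.28]]
```

{"name": "send_rows", "arguments": {"commands": [{"jaw":1,"translation":[-0.24,1.3,0],"yaw":0},{"jaw":1,"translation":[-0.67,1.15,0],"yaw":0},{"jaw":1,"translation":[-0.89,0.99,0],"yaw":0},{"jaw":1,"translation":[-1.08,0.78,0],"yaw":0}]}}

```text
t: 5.53
eef_pos: [593.0, 79.9, 229.5]
orientation: [-1.793, -2.502, 0.1]
contact_force: [-7.1, 3.5, 7.9]
gripper_width: 15.1
```

```bash
python3 arc.py 6 12
```

```text
t5.53 phi 58.7 rad 44.3 z 229.5 toolY 18.8 Ftan 7.8 Frad -0.7 w 15.1 j7 0.12 tilt -0.088 Mz -0.09
[[-1.11, 0.73], [-1.25, 0.46], [-1.32, 0.19], [-1.33, -0.09], [-1.28, -0.36], [-1.18, -0.62]]
```

{"name": "send_rows", "arguments": {"commands": [{"jaw":1,"translation":[-1.11,0.73,0],"yaw":0},{"jaw":1,"translation":[-1.25,0.46,0],"yaw":0},{"jaw":1,"translation":[-1.32,0.19,0],"yaw":0},{"jaw":1,"translation":[-1.33,-0.09,0],"yaw":0},{"jaw":1,"translation":[-1.28,-0.36,0],"yaw":0},{"jaw":1,"translation":[-1.18,-0.62,0],"yaw":0}]}}

```text
t: 6.03
eef_pos: [611.4, 55.0, 229.8]
orientation: [-1.731, -2.486, 0.038]
contact_force: [7.2, 12.6, -8.5]
gripper_width: 15.4
```

```bash
python3 arc.py 8 12; python3 -c "
from h import *
print(R.from_rotvec(r.sense()['orientation']).as_matrix().round(3)[2])"
```

```text
t6.03 phi 17.5 rad 43.4 z 229.8 toolY 20.5 Ftan 9.8 Frad 10.7 w 15.4 j7 0.24 tilt -0.084 Mz -0.45
[[-1.31, -0.13], [-1.23, -0.52], [-1.09, -0.76], [-0.91, -0.97], [-0.69, -1.14], [-0.44, -1.26], [-0.17, -1.32], [0.11, -1.33]]
[ 0.077 -0.084 -0.993]
```

```bash
python3 arc.py 6 9 6
```

```text
t6.03 phi 17.5 rad 43.4 z 229.8 toolY 20.5 Ftan 9.8 Frad 10.7 w 15.4 j7 0.24 tilt -0.084 Mz -0.45
[[-1.29, -0.09], [-1.23, -0.41], [-1.15, -0.6], [-1.04, -0.77], [-0.91, -0.93], [-0.75, -1.06]]
```

{"name": "send_rows", "arguments": {"commands": [{"jaw":1,"translation":[-1.29,-0.09,0],"yaw":0},{"jaw":1,"translation":[-1.23,-0.41,0],"yaw":0},{"jaw":1,"translation":[-1.15,-0.6,0],"yaw":0},{"jaw":1,"translation":[-1.04,-0.77,0],"yaw":0},{"jaw":1,"translation":[-0.91,-0.93,0],"yaw":0},{"jaw":1,"translation":[-0.75,-1.06,0],"yaw":0}]}}

```text
t: 6.53
eef_pos: [611.7, 37.8, 230.0]
orientation: [-1.68, -2.5, -0.086]
contact_force: [13.1, 10.1, -12.4]
gripper_width: 15.4
```

```bash
python3 arc.py 8 9 6
```

```text
t6.53 phi -5.7 rad 42.0 z 230.0 toolY 22.3 Ftan 11.4 Frad 12.1 w 15.4 j7 0.35 tilt -0.024 Mz -0.54
[[-1.19, -0.5], [-0.94, -0.9], [-0.79, -1.03], [-0.62, -1.14], [-0.43, -1.22], [-0.24, -1.28], [-0.03, -1.3], [0.17, -1.29]]
```

{"name": "send_rows", "arguments": {"commands": [{"jaw":2.6,"translation":[0,0,0],"yaw":0},{"jaw":2.6,"translation":[0,0,0],"yaw":0},{"jaw":2.6,"translation":[0,0,0],"yaw":0}]}}

```text
t: 6.78
eef_pos: [611.3, 45.3, 231.0]
orientation: [-1.672, -2.499, -0.098]
contact_force: [0.6, -0.2, -0.4]
gripper_width: 25.9
```

```bash
python3 arc.py 1 9 6; python3 - <<'E'
from h import *
s=r.sense();print(R.from_rotvec(s['orientation']).as_matrix().round(3)[2],s["joint_pos"])
w=shot("wrist");b=shot("side")
C=np.array([570,42.])
for ph in (-10,-6,-2):
    q=np.radians(ph);P=C+45*np.array([np.cos(q),np.sin(q)])
    print(ph,proj("wrist",[*P,186],s).round(),proj("wrist",[*P,246],s).round(),"side",proj("side",[*P,186]).round(),proj("side",[*P,246]).round())
print("rimC",proj("wrist",[570,42,168],s).round())
B=cv2.resize(b[150:270,260:356],(480,600)[:2],interpolation=cv2.INTER_CUBIC)[:400*600//400]
W=cv2.resize(w[80:400,160:480],(320,320))
out=np.zeros((600,800,3),np.uint8);out[:600,:480]=B;out[:320,480:]=W
cv2.imwrite("pics/m1.png",out)
E
```

```text
t6.78 phi 4.6 rad 41.4 z 231.0 toolY 22.5 Ftan -0.2 Frad 0.6 w 25.9 j7 0.35 tilt -0.020 Mz 0.04
[[-1.28, -0.23]]
[ 0.147 -0.02  -0.989] [ 0.03659397  0.5935494  -0.12771246  1.52072942 -0.06963875  1.09771291
  0.35366878]
-10 [316. 246.] [313. 273.] side [284. 186.] [284. 164.]
-6 [318. 243.] [316. 267.] side [284. 186.] [283. 164.]
-2 [320. 238.] [319. 262.] side [283. 187.] [283. 165.]
rimC [265. 208.]
```

View pics/m1.png

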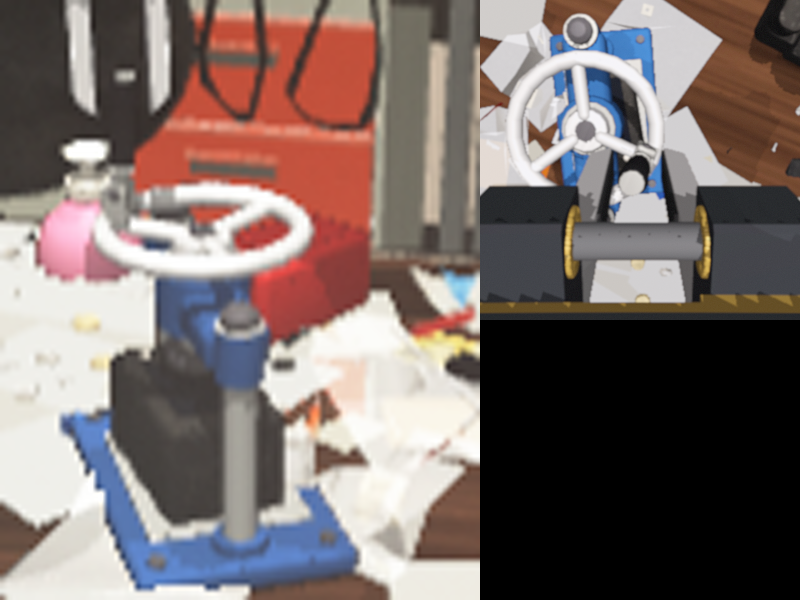

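The handle still stands (tip disc at about (312,260) in the wrist frame, pin near φ≈+5°). The tool has crept to about 8° tilt because of the per-row give, so fewer, longer rows are better. I'll zoom on the foot to judge the gap left.

```bash
python3 - <<'E'
from h import *
b=shot("side");a=shot("scene")
C=[571,42]
x0,y0,k=285,205,12
out=cv2.resize(b[y0:y0+45,x0:x0+50],None,fx=k,fy=k,interpolation=cv2.INTER_CUBIC)
for z in (78,90,102,114):
    # front silhouette point of foot/axis seen from camera
    q=proj("side",[*C,z]);print(z,q.round(1))
    p=tuple(int(v) for v in ((q-[x0,y0])*k)); cv2.line(out,(p[0]-60,p[1]),(p[0]-40,p[1]),(0,255,255),1)
out=np.clip(out.astype(float)*2.2,0,255).astype(np.uint8)
cv2.imwrite("pics/foot.png",out)
E
```

```text
78 [299.8 225.1]
90 [299.8 221.1]
102 [299.8 217.1]
114 [299.7 213.1]
```

View pics/foot.png

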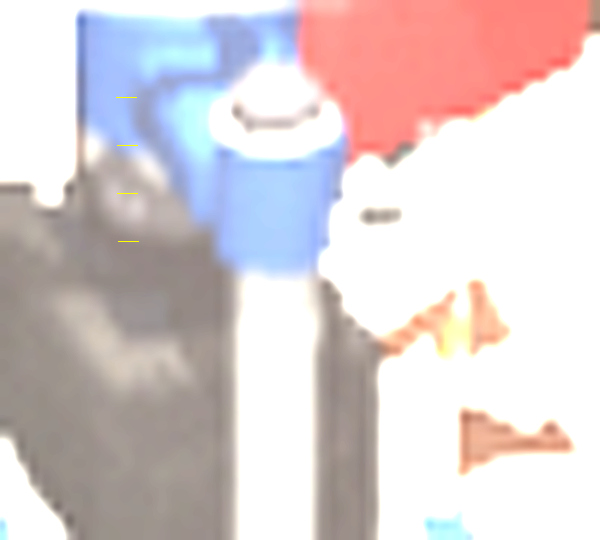

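The foot and black screen can't be told apart at this scale, so contact has to be found by feel. I'll regrip lower with the jaws along the tangent: the pads then drive the handle squarely and pull the tool upright. From there I'll follow the wheel with yaw.

{"name": "send_rows", "arguments": {"commands": [{"jaw":4.5,"translation":[0.17,0.35,0],"yaw":0},{"jaw":4.5,"translation":[0,0,0],"yaw":-0.12},{"jaw":4.5,"translation":[0,0,0],"yaw":-0.12},{"jaw":4.5,"translation":[0,0,0],"yaw":-0.12},{"jaw":4.5,"translation":[0,0,0],"yaw":-0.12},{"jaw":4.5,"translation":[0,0,0],"yaw":-0.12},{"jaw":4.5,"translation":[0,0,0],"yaw":-0.12},{"jaw":4.5,"translation":[0,0,0],"yaw":-0.12},{"jaw":4.5,"translation":[0,0,0],"yaw":-0.12},{"jaw":4.5,"translation":[0,0,0],"yaw":-0.12},{"jaw":4.5,"translation":[0,0,0],"yaw":-0.12},{"jaw":4.5,"translation":[0,0,0],"yaw":0}]}}

```text
t: 7.98
eef_pos: [615.4, 48.1, 231.2]
orientation: [0.105, -3.062, -0.197]
contact_force: [0.0, 0.2, 0.9]
gripper_width: 45.0
```

```bash
python3 arc.py 1 9 6; python3 - <<'E'
from h import *
s=r.sense();A=R.from_rotvec(s['orientation']).as_matrix();print(A.round(3).tolist(),s["eef_pos"],s["joint_pos"].round(2) if hasattr(s["joint_pos"],'round') else s["joint_pos"])
# find the handle tip in wrist view: bright disc
w=shot("wrist");cv2.imwrite("pics/w5.png",w)
C=np.array([570,42.])
for ph in (0,5,10):
    q=np.radians(ph);P=C+45*np.array([np.cos(q),np.sin(q)])
    print(ph,P,proj("wrist",[*P,186],s).round(),proj("wrist",[*P,246],s).round())
E
```

```text
t7.98 phi 7.6 rad 45.9 z 231.2 toolY 93.7 Ftan 0.2 Frad 0.1 w 45.0 j7 1.40 tilt 0.130 Mz -0.02
[[0.19, -1.31]]
[[-0.995, -0.064, -0.075], [-0.073, 0.989, 0.126], [0.067, 0.13, -0.989]] [615.44953397  48.05260376 231.24053585] [ 0.23  0.63 -0.47  1.5   0.15  1.12  1.4 ]
0 [615.  42.] [299. 223.] [309. 251.]
5 [614.82876141  45.92200842] [305. 223.] [317. 251.]
10 [614.31634889  49.814168  ] [311. 223.] [324. 250.]
```

View pics/w5.png

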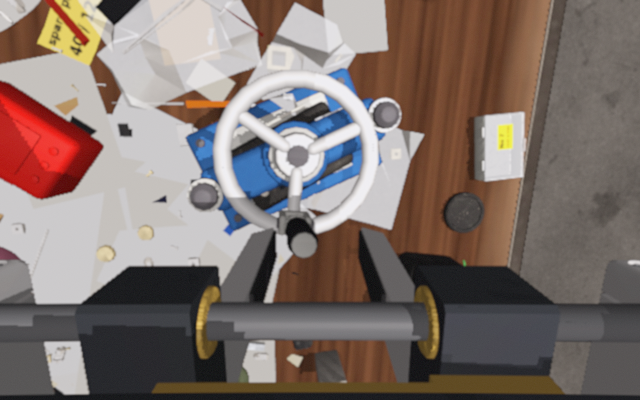

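The tip disc is at (304,238) and the clevis at (297,218), so the pin is near φ≈-2° with the grip leaning slightly inward. I'll shift, lower and regrip, then press outward to the stop.

{"name": "send_rows", "arguments": {"commands": [{"jaw":4.5,"translation":[0.3,-0.72,0],"yaw":0},{"jaw":4.5,"translation":[0,0,0],"yaw":0},{"jaw":4.5,"translation":[0,0,0.9],"yaw":0},{"jaw":4.5,"translation":[0,0,0.9],"yaw":0},{"jaw":1,"translation":[0,0,0],"yaw":0},{"jaw":1,"translation":[0,0,0],"yaw":0},{"jaw":1,"translation":[0,0,0],"yaw":0},{"jaw":1,"translation":[0,0,0],"yaw":0},{"jaw":1,"translation":[0,0,0],"yaw":0},{"jaw":1,"translation":[0,0,0],"yaw":0}], "grip_force": 40}}

```text
t: 8.87
eef_pos: [610.6, 39.7, 209.7]
orientation: [0.078, -3.06, -0.188]
contact_force: [-0.4, 1.6, -1.2]
gripper_width: 17.3
```

```bash
cat >> arc.py <<'E'
    A=R.from_rotvec(r.sense()['orientation']).as_matrix();print("tilt x,y",A[2,:2].round(3),r.sense()["eef_pos"].round(1),np.round(r.sense()["contact_force"],1))
E
python3 arc.py 4 7 4 .122
```

```text
File "arc.py", line 17
    A=R.from_rotvec(r.sense()['orientation']).as_matrix();print("tilt x,y",A[2,:2].round(3),r.sense()["eef_pos"].round(1),np.round(r.sense()["contact_force"],1))
IndentationError: unexpected indent
```

{"name": "send_rows", "arguments": {"commands": [{"jaw":1,"translation":[-0.35,0,0],"yaw":0},{"jaw":1,"translation":[-0.35,0,0],"yaw":0},{"jaw":1,"translation":[-0.35,0,0],"yaw":0},{"jaw":1,"translation":[0,0,0],"yaw":0}], "grip_force": 55}}

```text
t: 9.2
eef_pos: [612.6, 38.7, 210.2]
orientation: [0.082, -3.042, -0.178]
contact_force: [2.6, 0.6, -2.8]
gripper_width: 16.1
```

```bash
sed -i '$d' arc.py; cat >> arc.py <<'E'
s=r.sense();print("tilt",R.from_rotvec(s['orientation']).as_matrix()[2,:2].round(3),np.round(s["eef_pos"],1),np.round(s["contact_force"],1),np.round(s["moment"],2))
E
python3 arc.py 4 7 4 .122
```

```text
t9.20 phi -4.4 rad 42.7 z 210.2 toolY 92.8 Ftan 0.8 Frad 2.5 w 16.1 j7 1.39 tilt 0.119 Mz -0.15
[[0.01, -0.95], [0.2, -0.92], [0.2, -0.92], [0.2, -0.92]]
tilt [0.09  0.119] [612.6  38.7 210.2] [ 2.6  0.6 -2.8] [-1.38 -0.72 -0.15]
```

{"name": "send_rows", "arguments": {"commands": [{"jaw":1,"translation":[0,-0.95,0],"yaw":0.1},{"jaw":1,"translation":[0.1,-0.95,0],"yaw":0.12},{"jaw":1,"translation":[0.15,-0.95,0],"yaw":0.12},{"jaw":1,"translation":[0.15,-0.95,0],"yaw":0.12}]}}

```text
t: 9.53
eef_pos: [609.0, 25.2, 210.4]
orientation: [-0.614, -2.96, -0.187]
contact_force: [5.8, 6.9, -4.0]
gripper_width: 15.9
```

```bash
python3 arc.py 4 7 4 .122
```

```text
t9.53 phi -23.3 rad 42.5 z 210.4 toolY 66.2 Ftan 8.6 Frad 2.6 w 15.9 j7 1.05 tilt 0.097 Mz -0.34
[[-0.14, -0.94], [0.07, -0.94], [0.07, -0.94], [0.07, -0.94]]
tilt [0.135 0.097] [609.   25.2 210.4] [ 5.8  6.9 -4. ] [ 0.52 -1.3  -0.34]
```

{"name": "send_rows", "arguments": {"commands": [{"jaw":1,"translation":[0.05,-1.0,0],"yaw":0.115},{"jaw":1,"translation":[0.08,-1.0,0],"yaw":0.115},{"jaw":1,"translation":[0.08,-1.0,0],"yaw":0.115},{"jaw":1,"translation":[0.08,-1.0,0],"yaw":0.115}]}}

```text
t: 9.87
eef_pos: [599.7, 11.3, 210.7]
orientation: [-1.289, -2.728, -0.193]
contact_force: [8.4, 4.4, -6.8]
gripper_width: 15.5
```

```bash
sed -i 's/Rr=44.6/Rr=42.5/' arc.py; python3 arc.py 4 7 4 .122
```

```text
t9.87 phi -46.0 rad 42.7 z 210.7 toolY 39.1 Ftan 9.1 Frad 2.7 w 15.5 j7 0.70 tilt 0.065 Mz -0.47
[[0.03, -0.92], [0.0, -0.92], [0.0, -0.92], [0.0, -0.92]]
tilt [0.161 0.065] [599.7  11.3 210.7] [ 8.4  4.4 -6.8] [-0.31 -1.9  -0.47]
```

{"name": "send_rows", "arguments": {"commands": [{"jaw":1,"translation":[0.0,-1.05,0],"yaw":0.09},{"jaw":1,"translation":[0.03,-1.05,0],"yaw":0.1},{"jaw":1,"translation":[0.05,-1.05,0],"yaw":0.1},{"jaw":1,"translation":[0.05,-1.05,0],"yaw":0.1}]}}

```text
t: 10.2
eef_pos: [581.1, -0.3, 210.6]
orientation: [-1.814, -2.411, -0.201]
contact_force: [8.0, 3.8, -7.7]
gripper_width: 15.0
```

```bash
python3 arc.py 1 7 4 .122
```

```text
t10.20 phi -75.2 rad 43.7 z 210.6 toolY 15.9 Ftan 8.7 Frad -1.6 w 15.0 j7 0.40 tilt 0.035 Mz -0.42
[[0.22, -0.91]]
tilt [0.173 0.035] [ 5.811e+02 -3.000e-01  2.106e+02] [ 8.   3.8 -7.7] [-0.39 -1.8  -0.42]
```

{"name": "send_rows", "arguments": {"commands": [{"jaw":1,"translation":[0.15,-1.05,0],"yaw":0.11},{"jaw":1,"translation":[0.1,-1.05,0],"yaw":0.11},{"jaw":1,"translation":[0.1,-1.05,0],"yaw":0.11},{"jaw":1,"translation":[0.1,-1.05,0],"yaw":0.11}]}}

```text
t: 10.53
eef_pos: [557.7, 0.2, 210.8]
orientation: [-2.319, -1.931, -0.201]
contact_force: [10.1, -0.3, -13.8]
gripper_width: 15.3
```

```bash
python3 arc.py 1 7 4 .122
```

```text
t10.53 phi -106.4 rad 43.5 z 210.8 toolY -10.4 Ftan 9.8 Frad -2.6 w 15.3 j7 0.04 tilt -0.005 Mz -0.35
[[0.28, -0.89]]
tilt [ 0.177 -0.005] [5.577e+02 2.000e-01 2.108e+02] [ 10.1  -0.3 -13.8] [-1.09 -2.54 -0.35]
```

{"name": "send_rows", "arguments": {"commands": [{"jaw":1,"translation":[0.2,-1.0,0.1],"yaw":0.125},{"jaw":1,"translation":[0.15,-1.0,0.1],"yaw":0.125},{"jaw":1,"translation":[0.1,-1.0,0.1],"yaw":0.125},{"jaw":1,"translation":[0.1,-1.0,0],"yaw":0.125}]}}

```text
t: 10.87
eef_pos: [542.7, 9.0, 211.1]
orientation: [-2.733, -1.295, -0.2]
contact_force: [10.0, -4.1, -21.3]
gripper_width: 15.1
```

```bash
python3 arc.py 1 7 4 .122
```

```text
t10.87 phi -129.6 rad 42.8 z 211.1 toolY -39.1 Ftan 10.3 Frad -3.2 w 15.1 j7 -0.40 tilt -0.044 Mz -0.4
[[0.12, -0.91]]
tilt [ 0.166 -0.044] [542.7   9.  211.1] [ 10.   -4.1 -21.3] [-2.77 -2.51 -0.4 ]
```

{"name": "send_rows", "arguments": {"commands": [{"jaw":1,"translation":[0.1,-0.9,0.4],"yaw":0.1},{"jaw":1,"translation":[0.1,-0.9,0.4],"yaw":0.1},{"jaw":1,"translation":[0.1,-0.9,0.3],"yaw":0.1}]}}

```text
t: 11.12
eef_pos: [541.4, 13.9, 210.2]
orientation: [-2.918, -0.841, -0.217]
contact_force: [-2.0, -13.8, 5.8]
gripper_width: 15.9
```

```bash
python3 arc.py 1 7 4 .122
```

```text
t11.12 phi -135.5 rad 40.1 z 210.2 toolY -57.6 Ftan 8.4 Frad 11.1 w 15.9 j7 -0.69 tilt -0.053 Mz -0.2
[[-0.35, -0.86]]
tilt [ 0.163 -0.053] [541.4  13.9 210.2] [ -2.  -13.8   5.8] [-4.33  0.12 -0.2 ]
```

I'll release and regrip to take out the built-up radial and vertical stress.

{"name": "send_rows", "arguments": {"commands": [{"jaw":4,"translation":[0,0,0],"yaw":0},{"jaw":4,"translation":[0,0,0],"yaw":0},{"jaw":4,"translation":[0,0,0],"yaw":-0.12},{"jaw":4,"translation":[0,0,0],"yaw":-0.12},{"jaw":4,"translation":[0,0,0],"yaw":0}]}}

```text
t: 11.53
eef_pos: [543.7, 17.3, 212.2]
orientation: [-2.805, -1.206, -0.246]
contact_force: [-0.6, -0.5, -0.4]
gripper_width: 40.0
```

```bash
python3 arc.py 1 7 4 .122; python3 - <<'E'
from h import *
s=r.sense();w=shot("wrist");cv2.imwrite("pics/w6.png",w[100:320,200:440])
C=np.array([570,42.])
for ph in (-130,-135,-140,-145):
  for fold in (90,80):
    q=np.radians(ph);e=np.array([np.cos(q),np.sin(q)]);f=np.radians(fold)
    print(ph,fold,proj("wrist",[*(C+45*e),186],s).round()-[200,100],proj("wrist",[*(C+(45-60*np.cos(f))*e),186+60*np.sin(f)],s).round()-[200,100])
E
```

```text
t11.53 phi -136.8 rad 36.1 z 212.2 toolY -43.4 Ftan -0.1 Frad 0.8 w 40.0 j7 -0.49 tilt -0.009 Mz -0.03
[[-0.51, -0.95]]
tilt [ 0.178 -0.009] [543.7  17.3 212.2] [-0.6 -0.5 -0.4] [-0.08  0.18 -0.03]
-130 90 [125. 151.] [127. 178.]
-130 80 [125. 151.] [126. 155.]
-135 90 [119. 151.] [118. 178.]
-135 80 [119. 151.] [119. 155.]
-140 90 [113. 150.] [110. 177.]
-140 80 [113. 150.] [112. 154.]
-145 90 [106. 149.] [101. 176.]
-145 80 [106. 149.] [106. 153.]
```

View pics/w6.png

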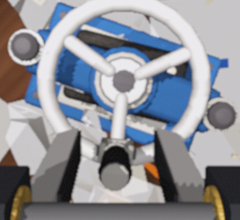

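The pin is at φ≈-135° and the handle stands fully (tip (117,180), clevis (117,150)). I'll regrip 5 mm further out.

{"name": "send_rows", "arguments": {"commands": [{"jaw":4,"translation":[-0.5,0,0],"yaw":0},{"jaw":1,"translation":[0,0,0],"yaw":0},{"jaw":1,"translation":[0,0,0],"yaw":0},{"jaw":1,"translation":[0,0,0],"yaw":0},{"jaw":1,"translation":[0,0,0],"yaw":0},{"jaw":1,"translation":[0,-0.9,0],"yaw":0.08},{"jaw":1,"translation":[0.08,-0.95,0.05],"yaw":0.09},{"jaw":1,"translation":[0.08,-0.95,0.05],"yaw":0.1},{"jaw":1,"translation":[0.08,-0.95,0.05],"yaw":0.1}], "grip_force": 45}}

```text
t: 12.33
eef_pos: [532.7, 28.7, 211.2]
orientation: [-2.988, -0.612, -0.253]
contact_force: [3.9, -8.1, -6.7]
gripper_width: 15.7
```

```bash
sed -i 's/Rr=42.5/Rr=41.5/' arc.py; python3 arc.py 1 7 4 .122
```

```text
t12.33 phi -160.3 rad 39.6 z 211.2 toolY -66.6 Ftan 9.0 Frad -1.0 w 15.7 j7 -0.87 tilt -0.046 Mz -0.34
[[-0.05, -0.91]]
tilt [ 0.177 -0.046] [532.7  28.7 211.2] [ 3.9 -8.1 -6.7] [-3.04 -0.84 -0.34]
```

{"name": "send_rows", "arguments": {"commands": [{"jaw":1,"translation":[0.0,-1.0,0],"yaw":0.11},{"jaw":1,"translation":[0.05,-1.0,0.05],"yaw":0.11},{"jaw":1,"translation":[0.08,-1.0,0.05],"yaw":0.11},{"jaw":1,"translation":[0.08,-1.0,0.05],"yaw":0.11}]}}

```text
t: 12.67
eef_pos: [532.3, 47.7, 211.2]
orientation: [-3.044, 0.103, -0.244]
contact_force: [1.1, -8.3, -5.5]
gripper_width: 15.9
```

```bash
python3 arc.py 1 7 4 .122
```

```text
t12.67 phi 171.4 rad 38.1 z 211.2 toolY -93.5 Ftan 8.1 Frad -2.4 w 15.9 j7 -1.34 tilt -0.091 Mz -0.22
[[-0.18, -0.92]]
tilt [ 0.156 -0.091] [532.3  47.7 211.2] [ 1.1 -8.3 -5.5] [-3.56  0.21 -0.22]
```

{"name": "send_rows", "arguments": {"commands": [{"jaw":1,"translation":[-0.08,-1.0,0],"yaw":0.12},{"jaw":1,"translation":[0.0,-1.0,0.05],"yaw":0.12},{"jaw":1,"translation":[0.05,-1.0,0.05],"yaw":0.12},{"jaw":1,"translation":[0.05,-1.0,0.05],"yaw":0.12}]}}

```text
t: 13.0
eef_pos: [542.0, 65.8, 211.2]
orientation: [-2.918, 0.854, -0.218]
contact_force: [-0.8, -9.4, -3.5]
gripper_width: 16.5
```

```bash
python3 arc.py 1 7 4 .122
```

```text
t13.00 phi 139.6 rad 36.8 z 211.2 toolY -122.2 Ftan 7.7 Frad -5.5 w 16.5 j7 -1.82 tilt -0.129 Mz -0.17
[[-0.26, -0.95]]
tilt [ 0.11  -0.129] [542.   65.8 211.2] [-0.8 -9.4 -3.5] [-3.38  1.29 -0.17]
```

{"name": "send_rows", "arguments": {"commands": [{"jaw":1,"translation":[-0.1,-1.0,0],"yaw":0.125},{"jaw":1,"translation":[0.0,-1.0,0.05],"yaw":0.125},{"jaw":1,"translation":[0.05,-1.0,0.05],"yaw":0.12},{"jaw":1,"translation":[0.05,-1.0,0.05],"yaw":0.12}], "grip_force": 55}}

```text
t: 13.33
eef_pos: [561.4, 75.2, 210.7]
orientation: [-2.62, 1.552, -0.179]
contact_force: [-2.9, -7.4, -0.9]
gripper_width: 15.6
```

```bash
python3 arc.py 1 7 4 .122
```

```text
t13.33 phi 104.6 rad 34.3 z 210.7 toolY -151.1 Ftan 4.7 Frad -6.5 w 15.6 j7 -2.27 tilt -0.138 Mz -0.04
[[-0.4, -1.03]]
tilt [ 0.054 -0.138] [561.4  75.2 210.7] [-2.9 -7.4 -0.9] [-2.49  2.24 -0.04]
```

Nearly a full turn has gone by and the resistance is still the bare friction. Joint 7 is nearing its end, so I'll release and swing the jaws back half a turn.

{"name": "send_rows", "arguments": {"commands": [{"jaw":5,"translation":[0,0,0],"yaw":0},{"jaw":5,"translation":[0,0,0],"yaw":0},{"jaw":5,"translation":[0,0,0],"yaw":-0.125},{"jaw":5,"translation":[0,0,0],"yaw":-0.125},{"jaw":5,"translation":[0,0,0],"yaw":-0.125},{"jaw":5,"translation":[0,0,0],"yaw":-0.125},{"jaw":5,"translation":[0,0,0],"yaw":-0.125},{"jaw":5,"translation":[0,0,0],"yaw":-0.125},{"jaw":5,"translation":[0,0,0],"yaw":-0.125},{"jaw":5,"translation":[0,0,0],"yaw":-0.125},{"jaw":5,"translation":[0,0,0],"yaw":-0.125},{"jaw":5,"translation":[0,0,0],"yaw":-0.125}]}}

```text
t: 14.33
eef_pos: [561.3, 79.4, 210.6]
orientation: [-3.113, -0.285, -0.235]
contact_force: [-0.1, -0.7, -0.4]
gripper_width: 50.2
```

{"name": "send_rows", "arguments": {"commands": [{"jaw":5,"translation":[0,0,0],"yaw":-0.125},{"jaw":5,"translation":[0,0,0],"yaw":-0.125},{"jaw":5,"translation":[0,0,0],"yaw":-0.125},{"jaw":5,"translation":[0,0,0],"yaw":-0.125},{"jaw":5,"translation":[0,0,0],"yaw":-0.125},{"jaw":5,"translation":[0,0,0],"yaw":-0.125},{"jaw":5,"translation":[0,0,0],"yaw":-0.125},{"jaw":5,"translation":[0,0,0],"yaw":-0.125},{"jaw":5,"translation":[0,0,0],"yaw":-0.125},{"jaw":5,"translation":[0,0,0],"yaw":-0.125},{"jaw":5,"translation":[0,0,0],"yaw":-0.125},{"jaw":5,"translation":[0,0,0],"yaw":-0.125}]}}

```text
t: 15.33
eef_pos: [558.2, 82.7, 213.8]
orientation: [2.027, 2.268, 0.183]
contact_force: [-0.1, 0.7, 0.4]
gripper_width: 50.2
```

```bash
python3 arc.py 1 7 4 .122; python3 - <<'E'
from h import *
s=r.sense();w=shot("wrist");cv2.imwrite("pics/w7.png",np.hstack([w[100:320,200:440]]))
C=np.array([570,42.])
for ph in (100,105,110,115):
  for fold in (90,80,70):
    q=np.radians(ph);e=np.array([np.cos(q),np.sin(q)]);f=np.radians(fold)
    print(ph,fold,proj("wrist",[*(C+45*e),186],s).round()-[200,100],proj("wrist",[*(C+(45-60*np.cos(f))*e),186+60*np.sin(f)],s).round()-[200,100])
print(proj("wrist",[*C,168],s).round()-[200,100])
E
```

```text
t15.33 phi 106.2 rad 42.4 z 213.8 toolY 6.4 Ftan -0.1 Frad 0.7 w 50.2 j7 -0.10 tilt 0.152 Mz 0.07
[[-0.02, 0.92]]
tilt [0.009 0.152] [558.2  82.7 213.8] [-0.1  0.7  0.4] [0.02 0.14 0.07]
100 90 [117. 124.] [137. 162.]
100 80 [117. 124.] [137. 181.]
100 70 [117. 124.] [137. 198.]
105 90 [111. 125.] [128. 163.]
105 80 [111. 125.] [131. 182.]
105 70 [111. 125.] [133. 199.]
110 90 [105. 126.] [120. 165.]
110 80 [105. 126.] [125. 184.]
110 70 [105. 126.] [129. 200.]
115 90 [ 99. 128.] [112. 168.]
115 80 [ 99. 128.] [119. 186.]
115 70 [ 99. 128.] [125. 201.]
[117. 177.]
```

View pics/w7.png

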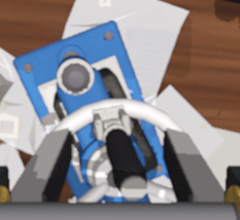

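Clevis (112,122) and tip (132,183) put the pin at φ≈104° with the handle leaning 10° in. I'll regrip, push outward to stand it, and go on.

{"name": "send_rows", "arguments": {"commands": [{"jaw":5,"translation":[-0.6,0.45,0],"yaw":-0.12},{"jaw":5,"translation":[0,0,0.3],"yaw":0},{"jaw":1,"translation":[0,0,0],"yaw":0},{"jaw":1,"translation":[0,0,0],"yaw":0},{"jaw":1,"translation":[0,0,0],"yaw":0},{"jaw":1,"translation":[0,0,0],"yaw":0},{"jaw":1,"translation":[0,0,0],"yaw":0},{"jaw":1,"translation":[0.4,0,0],"yaw":0},{"jaw":1,"translation":[0.4,0,0],"yaw":0},{"jaw":1,"translation":[0.4,0,0],"yaw":0}], "grip_force": 45}}

```text
t: 16.22
eef_pos: [560.3, 83.5, 212.0]
orientation: [1.903, 2.36, 0.165]
contact_force: [3.2, -6.1, 1.1]
gripper_width: 17.2
```

```bash
python3 arc.py 1 7 4 .122
```

```text
t16.22 phi 103.2 rad 42.6 z 212.0 toolY 12.3 Ftan -1.7 Frad -6.7 w 17.2 j7 -0.03 tilt 0.150 Mz -0.18
[[-0.17, 0.91]]
tilt [-0.014  0.15 ] [560.3  83.5 212. ] [ 3.2 -6.1  1.1] [-1.83  0.34 -0.18]
```

{"name": "send_rows", "arguments": {"commands": [{"jaw":1,"translation":[0.1,1.0,0],"yaw":0.08},{"jaw":1,"translation":[0,1.0,0],"yaw":0.1},{"jaw":1,"translation":[-0.03,1.0,0],"yaw":0.11},{"jaw":1,"translation":[-0.03,1.0,0],"yaw":0.11}]}}

```text
t: 16.55
eef_pos: [576.5, 83.6, 211.9]
orientation: [2.39, 1.946, 0.131]
contact_force: [-11.1, 0.5, 10.6]
gripper_width: 16.3
```

```bash
python3 arc.py 1 7 4 .122
```

```text
t16.55 phi 81.2 rad 42.1 z 211.9 toolY -11.8 Ftan 11.0 Frad -1.2 w 16.3 j7 -0.36 tilt 0.097 Mz 0.11
[[-0.09, 0.91]]
tilt [0.03  0.097] [576.5  83.6 211.9] [-11.1   0.5  10.6] [0.1  3.55 0.11]
```

{"name": "send_rows", "arguments": {"commands": [{"jaw":1,"translation":[0,0.9,0],"yaw":0.09},{"jaw":1,"translation":[0,0.9,0],"yaw":0.09}]}}

```text
t: 16.72
eef_pos: [581.0, 82.1, 211.6]
orientation: [2.584, 1.727, 0.105]
contact_force: [-13.7, 2.2, 15.2]
gripper_width: 16.2
```

```bash
python3 arc.py 1 7 4 .122
```

```text
t16.72 phi 74.7 rad 41.6 z 211.6 toolY -22.6 Ftan 13.8 Frad -1.5 w 16.2 j7 -0.50 tilt 0.064 Mz 0.09
[[0.02, 0.91]]
tilt [0.039 0.064] [581.   82.1 211.6] [-13.7   2.2  15.2] [0.75 3.95 0.09]
```

The force is climbing: 9 → 11.0 → 13.8 N, about 0.5 N per mm, so the foot bears with an estimated 70–80 N. One small step more.

{"name": "send_rows", "arguments": {"commands": [{"jaw":1,"translation":[0,0.85,0],"yaw":0.04}]}}

```text
t: 16.8
eef_pos: [582.1, 81.9, 211.5]
orientation: [2.631, 1.677, 0.09]
contact_force: [-13.8, 3.2, 13.5]
gripper_width: 15.9
```

```bash
python3 arc.py 1 7 4 .122
```

```text
t16.80 phi 73.1 rad 41.7 z 211.5 toolY -25.0 Ftan 14.1 Frad -0.9 w 15.9 j7 -0.53 tilt 0.048 Mz 0.19
[[0.03, 0.91]]
tilt [0.038 0.048] [582.1  81.9 211.5] [-13.8   3.2  13.5] [1.1  4.07 0.19]
```

{"name": "send_rows", "arguments": {"commands": [{"jaw":1,"translation":[0,0.9,0],"yaw":-0.03}]}}

```text
t: 16.88
eef_pos: [582.9, 81.4, 211.4]
orientation: [2.614, 1.722, 0.073]
contact_force: [-15.3, 3.4, 15.4]
gripper_width: 15.9
```

```bash
python3 arc.py 1 7 4 .122
```

```text
t16.88 phi 71.9 rad 41.4 z 211.4 toolY -23.3 Ftan 15.6 Frad -1.6 w 15.9 j7 -0.50 tilt 0.034 Mz 0.17
[[0.01, 0.91]]
tilt [0.033 0.034] [582.9  81.4 211.4] [-15.3   3.4  15.4] [0.91 4.29 0.17]
```

The force is now 15.6 N while turning, which gives about 100–110 N. Travel since onset, about 12 mm at 6–10 N/mm, gives 75–125 N. Stop cranking here. I'll let go gently, rise clear of the handle, and shut the fingers for folding.

{"name": "send_rows", "arguments": {"commands": [{"jaw":1,"translation":[0,0,0],"yaw":0},{"jaw":1,"translation":[0,0,0],"yaw":0},{"jaw":3.5,"translation":[0,0,0],"yaw":0},{"jaw":3.5,"translation":[0,0,0],"yaw":0},{"jaw":3.5,"translation":[0,0,0],"yaw":0}]}}

```text
t: 17.3
eef_pos: [582.1, 82.9, 211.3]
orientation: [2.615, 1.724, 0.071]
contact_force: [-0.3, -0.5, 0.6]
gripper_width: 31.8
```

```bash
python3 arc.py 1 7 4 .122; python3 - <<'E'
from h import *
s=r.sense();w=shot("wrist");cv2.imwrite("pics/w8.png",w[100:320,200:440])
C=np.array([570,42.])
for ph in (66,70,74,78):
  for fold in (90,80):
    q=np.radians(ph);e=np.array([np.cos(q),np.sin(q)]);f=np.radians(fold)
    print(ph,fold,proj("wrist",[*(C+45*e),186],s).round()-[200,100],proj("wrist",[*(C+(45-60*np.cos(f))*e),186+60*np.sin(f)],s).round()-[200,100])
E
```

```text
t17.30 phi 73.5 rad 42.6 z 211.3 toolY -23.2 Ftan 0.2 Frad -0.5 w 31.8 j7 -0.50 tilt 0.032 Mz 0.01
[[-0.09, 0.92]]
tilt [0.033 0.032] [582.1  82.9 211.3] [-0.3 -0.5  0.6] [-0.06  0.08  0.01]
66 90 [125. 127.] [132. 164.]
66 80 [125. 127.] [131. 184.]
70 90 [120. 127.] [125. 164.]
70 80 [120. 127.] [126. 185.]
74 90 [115. 128.] [118. 165.]
74 80 [115. 128.] [121. 185.]
78 90 [110. 128.] [111. 166.]
78 80 [110. 128.] [116. 186.]
```

View pics/w8.png

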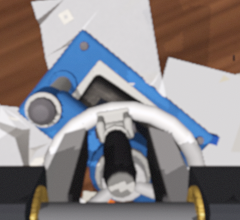

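Handle: clevis (117,124), tip (122,186), so φ≈73° and about 80° fold. Rise, shut the fingers, and go outside it.

{"name": "send_rows", "arguments": {"commands": [{"jaw":3.5,"translation":[0,0,-1.6],"yaw":0},{"jaw":3.5,"translation":[0,0,-1.6],"yaw":0},{"jaw":3.5,"translation":[0,0,-1.6],"yaw":0},{"jaw":0,"translation":[0,0,0],"yaw":-0.1},{"jaw":0,"translation":[1.2,0,0],"yaw":0},{"jaw":0,"translation":[1.2,0,0],"yaw":0},{"jaw":0,"translation":[0,0,0],"yaw":0},{"jaw":0,"translation":[0,0,1.4],"yaw":0},{"jaw":0,"translation":[0,0,1.2],"yaw":0},{"jaw":0,"translation":[0,0,0],"yaw":0}], "grip_force": 20}}

```text
t: 18.18
eef_pos: [587.6, 113.8, 233.4]
orientation: [2.53, 1.851, 0.07]
contact_force: [-0.6, -0.3, -0.8]
gripper_width: 0.3
```

```bash
python3 arc.py 1 7 4 .122
```

```text
t18.18 phi 76.2 rad 73.9 z 233.4 toolY -17.6 Ftan 0.5 Frad -0.5 w 0.3 j7 -0.47 tilt 0.031 Mz -0.0
[[-3.25, 1.12]]
tilt [0.032 0.031] [587.6 113.8 233.4] [-0.6 -0.3 -0.8] [ 0.01  0.11 -0.  ]
```

{"name": "send_rows", "arguments": {"commands": [{"jaw":0,"translation":[-1.0,0.3,0],"yaw":0},{"jaw":0,"translation":[-1.0,0,0],"yaw":0},{"jaw":0,"translation":[-0.9,0,0],"yaw":0},{"jaw":0,"translation":[-0.9,0,0],"yaw":0},{"jaw":0,"translation":[-0.9,0,0],"yaw":0},{"jaw":0,"translation":[-0.9,0,0],"yaw":0}]}}

```text
t: 18.68
eef_pos: [573.2, 58.3, 232.1]
orientation: [2.53, 1.853, 0.074]
contact_force: [0.8, 1.0, 0.0]
gripper_width: 0.3
```

```bash
python3 arc.py 1 7 4 .122
```

```text
t18.68 phi 78.9 rad 16.6 z 232.1 toolY -17.6 Ftan -0.6 Frad 1.2 w 0.3 j7 -0.37 tilt 0.031 Mz -0.01
[[2.5, 0.63]]
tilt [0.035 0.031] [573.2  58.3 232.1] [0.8 1.  0. ] [ 0.24 -0.05 -0.01]
```

{"name": "send_rows", "arguments": {"commands": [{"jaw":0,"translation":[-0.7,0,0],"yaw":0},{"jaw":0,"translation":[-0.7,0,0],"yaw":0},{"jaw":0,"translation":[0,0,0.8],"yaw":0},{"jaw":0,"translation":[0,0,0.8],"yaw":0},{"jaw":0,"translation":[0,0,0.8],"yaw":0},{"jaw":0,"translation":[0,0,0.6],"yaw":0}]}}

```text
t: 19.18
eef_pos: [569.7, 34.4, 202.9]
orientation: [2.533, 1.837, 0.073]
contact_force: [-0.2, -0.2, 0.5]
gripper_width: 0.1
```

```bash
python3 arc.py 1 7 4 .122
```

```text
t19.18 phi -92.2 rad 7.6 z 202.9 toolY -18.1 Ftan -0.2 Frad 0.3 w 0.1 j7 -0.34 tilt 0.037 Mz 0.02
[[-3.43, 0.04]]
tilt [0.031 0.037] [569.7  34.4 202.9] [-0.2 -0.2  0.5] [-0.08  0.15  0.02]
```

{"name": "send_rows", "arguments": {"commands": [{"jaw":0,"translation":[0.3,0,0.3],"yaw":0},{"jaw":0,"translation":[0,0,0.35],"yaw":0},{"jaw":0,"translation":[0,0,0.35],"yaw":0},{"jaw":0,"translation":[0,0,0.35],"yaw":0}]}}

```text
t: 19.52
eef_pos: [576.6, 36.6, 191.3]
orientation: [2.525, 1.833, 0.084]
contact_force: [5.2, -5.6, 14.1]
gripper_width: 0.5
```

```bash
python3 arc.py 1 7 4 .122;  python3 - <<'E'
from h import *
s=r.sense();w=shot("wrist");cv2.imwrite("pics/w9.png",w[40:340,160:480])
C=np.array([570,42.]);e=np.array([np.cos(np.radians(73)),np.sin(np.radians(73))])
for d in (0,12,60): print(d,proj("wrist",[*(C+(45-d)*e),186],s).round()-[160,40])
E
```

```text
t19.52 phi -39.5 rad 8.5 z 191.3 toolY -18.1 Ftan -1.0 Frad 7.6 w 0.5 j7 -0.34 tilt 0.048 Mz -0.04
[[-2.01, 2.67]]
tilt [0.032 0.048] [576.6  36.6 191.3] [ 5.2 -5.6 14.1] [-1.22 -1.24 -0.04]
0 [140. 116.]
12 [141. 138.]
60 [143. 221.]
```

View pics/w9.png

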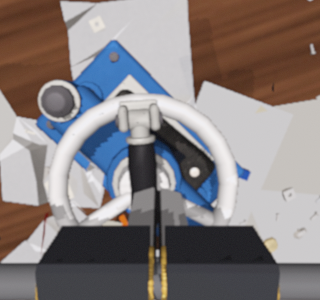

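The handle lies flat along the predicted folded line (clevis (140,115)), and the push met 14 N at the stop. I'll retreat upward and take a final look.

{"name": "send_rows", "arguments": {"commands": [{"jaw":0,"translation":[0,0,-0.5],"yaw":0},{"jaw":0,"translation":[0,0,-1.5],"yaw":0},{"jaw":0,"translation":[0,0,-2.5],"yaw":0},{"jaw":0,"translation":[0,0,-3],"yaw":0},{"jaw":0,"translation":[-2.5,0,-1],"yaw":0},{"jaw":0,"translation":[-2.5,0,0],"yaw":0},{"jaw":0,"translation":[0,0,0],"yaw":0},{"jaw":0,"translation":[0,0,0],"yaw":0}]}}

```text
t: 20.23
eef_pos: [558.7, -5.7, 276.9]
orientation: [2.517, 1.848, 0.093]
contact_force: [-0.2, 0.6, -0.6]
gripper_width: 0.5
```

```bash
python3 - <<'E'
from h import *
s=r.sense();w=shot("wrist");b=shot("side")
print(s["t"],np.round(s["eef_pos"],1),np.round(s["contact_force"],1))
C=np.array([570,42.])
c=proj("wrist",[*C,186],s).round().astype(int);print(c)
for ph in (70,73,76):
  e=np.array([np.cos(np.radians(ph)),np.sin(np.radians(ph))])
  print(ph,[(proj("wrist",[*(C+(45-d)*e),186],s)).round().tolist() for d in (0,60)],"20deg",proj("wrist",[*(C+(45-56.4)*e),206.5],s).round())
B=cv2.resize(b[165:265,255:335],(400,500),interpolation=cv2.INTER_CUBIC)
out=np.zeros((500,800,3),np.uint8);out[:,400:]=B
out[:400,:400]=w[:, 120:520]
cv2.imwrite("pics/fin.png",out)
E
```

```text
20.2333 [558.7  -5.7 276.9] [-0.2  0.6 -0.6]
[307 147]
70 [[309.0, 87.0], [306.0, 166.0]] 20deg [307. 164.]
73 [[306.0, 87.0], [307.0, 166.0]] 20deg [307. 164.]
76 [[303.0, 87.0], [308.0, 166.0]] 20deg [308. 164.]
```

View pics/fin.png

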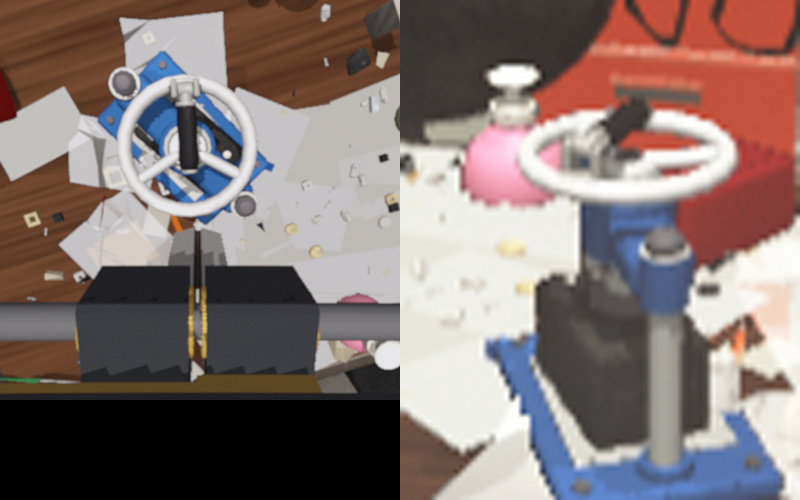

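```bash
python3 - <<'E'
from h import *
C=np.array([570,42.]);e=np.array([np.cos(np.radians(74)),np.sin(np.radians(74))])
for f in (0,10,20,30):
  q=np.radians(f);print(f,[((proj("side",[*(C+(45-d*np.cos(q))*e),186+d*np.sin(q)])-[255,165])*5+[400,0]).round().tolist() for d in (0,12,60)])
E
```

```text
0 [[581.0, 143.0], [593.0, 136.0], [638.0, 107.0]]
10 [[581.0, 143.0], [593.0, 132.0], [637.0, 89.0]]
20 [[581.0, 143.0], [592.0, 128.0], [635.0, 72.0]]
30 [[581.0, 143.0], [591.0, 126.0], [631.0, 57.0]]
```

In the side view the grip runs to about (638,110). The flat-fold prediction is (638,107), while a 10° fold would reach row 89, so it is flat. The arm is clear of everything, so I'm handing in.

```bash
python3 -c "
from station import r
print(r.job_done())"
```

```text
the job is handed in; nothing more can be done
None
```

The press is clamped on the screen at about 100 N by my estimate, the handle is folded flat, and the job was handed in at about 20 s.

**What I did:** I swung the handle up to its stop. I then cranked the wheel clockwise about 1.1 turns, regripping three times because the tool crept to as much as 10° tilt under load. I folded the handle with the closed fingers and backed the arm off.

**Clamping force:** The pull along the handle rose from about 9 N turning free to 15.6 N at the end, which works out to about 110 N. The handle travelled about 12 mm after the foot began to bear, which gives 75–125 N. Both are estimates; nothing measures the clamping force directly.

**Last checks:**
- **Fold:** the fold push met 14 N at the stop, and the last side view matches a flat handle to within a few pixels. On that push the fingers slid about 8 mm off to one side. They were close to the wheel's axis, so this should hardly have loaded the wheel.
- **Arm:** it stood clear of everything, with no contact force.
- **Camera back and the rest of the bench:** in the views I took, the camera back, bottle and red look-alikes seemed unmoved. I didn't measure them, and the screwdriver and lens cap weren't checked in the final view.

**Where it fell short:** during cranking the handle leaned in by up to about 10–13° at times, and I pushed it upright again before going on. I viewed about 16 pictures against the budget of 10.

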